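# Photograph a dusted door plate with the pedal and file it

### The job

Take the arched door plate (round end up) out of the black tray and stand it on edge in the slotted holder in front of the camera, round end still up, and let go of it. Then press the foot-switch pedal all the way down to its stop and hold it there for about a second to take the picture, and let it spring back. Finally move the arched plate to the empty slot of the wooden rack and leave it standing there on edge, fully down, round end up and not sticking out at either end; leave all the other plates and the desk things where they are.

Things in the scene. Friction and masses are not known exactly. Their poses are not given: they have to be found in the camera images.
- arched_mid (a point): Middle of the arched aluminium door plate, 55 mm above its straight bottom edge: 100 wide, 110 tall, 8 mm thick, about 240 g, half-round top of radius 50; the only plate with a round end. Starts standing in one of the black tray's 3 slots (55 mm apart; rectangular plates in the others). x along its width, y through its thickness, z to the round end. Both faces alike.
- photo_slot (a point): Middle of the photo stand's holder slot, on its floor (12 mm above the desk). Slot 130 mm long, 12 mm wide up to 30 mm above its floor, then flared to 25 mm at 42 mm. x runs across the slot, towards the camera; y along it. The camera on the same board (150 mm wide) has its lens front 117 mm from here, body 156 to 200 mm, top 128 mm above the desk. Fixed.
- free_slot (a point): Middle of the empty slot of the beech rack, on its floor (12 mm above the desk). Slot 130 mm long, 12 mm wide up to 30 mm above its floor, then flared to 25 mm at 42 mm. x runs along the slot, y across it. The rack has 3 such slots 55 mm apart; the other two hold rectangular plates. A blank white card 40 mm tall stands at the +x end of the empty one. Fixed.
- pedal_toe (a point): Point on the pedal's top face near its raised free end, mid-width, 115 mm from the hinge; x points from hinge to toe. Aluminium pedal 148 x 78 x 8 mm with rubber ribs, on a dark steel base 160 x 95 mm. At rest it slopes up 0.24 rad from the hinge, this point 61 mm above the desk; at the stop it is level, this point 34 mm above the desk.
- pedal (a joint): Pedal angle in rad: 0 at rest (raised), 0.24 fully down at its stop. A spring returns it when let go; pressed at the toe point it takes about 3.5 N to start and about 8 N at the stop.
- tray_plate_a: Bystander, leave alone: rectangular aluminium plate, 100 wide, 90 tall, 8 thick, standing in the tray (mm). Origin at the middle of its underside.
- tray_plate_b: Bystander, leave alone: rectangular aluminium plate, 100 wide, 75 tall, 8 thick, standing in the tray (mm). Origin at the middle of its underside.
- rack_plate_a: Bystander, leave alone: rectangular aluminium plate, 100 wide, 95 tall, 8 thick, standing in the rack (mm). Origin at the middle of its underside.
- rack_plate_b: Bystander, leave alone: rectangular aluminium plate, 100 wide, 80 tall, 8 thick, standing in the rack (mm). Origin at the middle of its underside.
- mug: Bystander, leave alone: black mug, 80 across, 95 tall, handle at +y (mm). Origin at the middle of its underside.
- jar: Bystander, leave alone: powder jar, 64 across, 75 tall (mm). Origin at the middle of its underside.
- arched: The arched plate itself, same axes as arched_mid, origin at the middle of its bottom edge.
There are look-alikes about, which are no part of the job. Of the things like the part that bears pedal_toe, leave any that is orange; of the rest the smaller one is meant. Leave any yellow look-alike of the arched alone.

How it is judged:
On the way, in this order (a step that is already met when the one before it is completed fails the run):
1. the arched plate stands on edge, round end up, in the holder in front of the camera, and is let go (x of arched_mid in the frame of photo_slot between -0.012 and 0.012 m and y of arched_mid in the frame of photo_slot between -0.02 and 0.02 m and z of arched_mid in the frame of photo_slot between 0.047 and 0.06 m and angle between arched_mid's own z axis and vertical below 0.25 rad and angle between the y axis of arched_mid and the x axis of photo_slot, either way round below 0.25 rad and linear speed of arched below 0.02 m/s and contact force between the fingers and arched below 0.1 N), for 0.2 s.
2. with the plate in the holder, the gripper presses the pedal down to its stop and keeps it there for half a second (x of arched_mid in the frame of photo_slot between -0.012 and 0.012 m and y of arched_mid in the frame of photo_slot between -0.02 and 0.02 m and z of arched_mid in the frame of photo_slot between 0.047 and 0.06 m and angle between arched_mid's own z axis and vertical below 0.25 rad and angle between the y axis of arched_mid and the x axis of photo_slot, either way round below 0.25 rad and value of joint pedal above 0.225 rad and contact force between the fingers and pedal above 1 N), for 0.5 s.
3. the pedal is let up again with the plate still in the holder (x of arched_mid in the frame of photo_slot between -0.012 and 0.012 m and y of arched_mid in the frame of photo_slot between -0.02 and 0.02 m and z of arched_mid in the frame of photo_slot between 0.047 and 0.06 m and angle between arched_mid's own z axis and vertical below 0.25 rad and angle between the y axis of arched_mid and the x axis of photo_slot, either way round below 0.25 rad and value of joint pedal below 0.04 rad), for 0.1 s.
At the end, for the whole second after the job is handed in: The arched plate stands still and released in the empty slot of the wooden rack, round end up: bottom on the slot floor (centre 47 to 60 mm above it), centre within 12 mm across and 20 mm along the slot, within 0.25 rad of upright and of the slot's direction; the pedal is back up (below 0.04 rad) (y of arched_mid in the frame of free_slot between -0.012 and 0.012 m and x of arched_mid in the frame of free_slot between -0.02 and 0.02 m and z of arched_mid in the frame of free_slot between 0.047 and 0.06 m and angle between arched_mid's own z axis and vertical below 0.25 rad and angle between the y axis of arched_mid and the y axis of free_slot, either way round below 0.25 rad and linear speed of arched below 0.02 m/s and contact force between the fingers and arched below 0.1 N and value of joint pedal below 0.04 rad); the robot touches nothing.
It fails at once if another plate is moved by more than 20 mm (distance of any of tray_plate_a, tray_plate_b, rack_plate_a, rack_plate_b from where it was at the start of the episode above 0.02 m).
It fails at once if the mug or the jar is moved by more than 30 mm (distance of any of mug, jar from where it was at the start of the episode above 0.03 m).
It also fails if it takes over 72 s, if anything falls off the work surface, if the arm or the gripper's body presses on something with over 40 N, if the wrist force passes 120 N, or if a joint passes its speed limit or range.

### The arm

A 6-joint arm with a two-finger parallel gripper is mounted at the origin on the work surface. World frame = base frame: x ahead of the robot, y to its left, z up, the work surface at z = 0. Lengths are in m, angles in rad, forces in N, time in s.
With the tool pointing down it reaches from about 0.25 to 0.8 m from the base axis. Payload 3.9 kg.
Tool frame: the origin (TCP) lies on the centre line of the jaws, within the pads' length; the fingertips stand r.tips_ahead ahead of it and the grasp point (between the pads) lies 5 mm behind it (r.tips_ahead is the distance from the TCP to the fingertips, in m); z points along the fingers, y is the line along which they close (so a half turn about z gives the same grasp; the last joint's range is limited). The gripper opens to 85 mm and grips with 20 to 120 N. Pads are 22 mm wide; open, the fingers measure 114 mm over their backs; the gripper's body (76 mm by 85 mm) begins 54 mm behind the grasp point. The pads swing forward as they close: fully open they stand 13 mm farther back than shut.
Start: joints at [1.151, 0.26, -0.138, 1.173, 0, 1.571], TCP at [0.214, 0.479, 0.245] pointing down, gripper open.
Joint ranges: [-2.78, 2.78], [-0.83, 1.72], [-1.28, 1.37], [-1.9, 2.12], [-1.57, 1.48], [-3.14, 3.14]. Speed limits (rad/s): [2.57, 2.57, 3.14, 3.14, 3.14, 3.14].

### API

Orientations are given as a 3x3 rotation matrix whose columns are the frame's x, y, z axes.
In Python, from bench import r gives the robot as it stands.
- The arm moves only by the shell command python3 -m handwheel 'ROWS' [OPENING]. ROWS is JSON, a list of rows, each a list of 2 entries, a list of its own where there are three numbers: the shift along the world's x, y, z in m, then the turn, a rotation vector about the world's x, y, z in rad. A call has 1 to 8 rows; each row is the pose to reach, as a shift and turn from the pose commanded when the call began; what a row does not reach only later rows make up. A row lasts 1/8 s, in which the tool goes at most 62.5 mm and 10.7 degrees, less where a joint would pass 70% of its speed; a pose out of reach is approached as far as the arm can. A call with a gripper value outside its range is refused whole. OPENING is the finger opening in m, from 0 to 0.0854, set as the call begins (- or left out, the last holds). The fingers move at their own pace and stop on an object; the grip force is fixed at half the most. Time passes only in rows, so rows that repeat a pose let the fingers close. It gives the time, the measured TCP pose, the force, the opening and the grip force at its end, in the units of the state.
- r.state(): the state, without advancing time (a new reading comes with each control period).
- r.snapshot(name): name is "scene" or "top"; returns a dict with "frame" (400x640x3 uint8, blue, green, red), "mtx" (3x3 intrinsics, pixels), "k1" (the pictures are not rectified: a ray, as slopes to the right and down, at radius r is drawn at 1 + k1 r^2 times it, then the intrinsics apply), "rvec" (rotation vector, rad) and "tvec" (3), from world to camera coordinates, as OpenCV has them. Camera axes: x right, y down, z forward; pixel columns grow to the right and rows downward; lengths in m; the calibration is good to about 2 mm. A picture is of the moment at which its call begins. There is no depth.
- r.sign_off(): hands the job in; it is judged then, once.
Trained networks look in a picture, given as the dict that the camera call returned (one of the last four; its "shot" number tells which), for a name from the list of things; names that differ only in an ending like _2 or _b are one class to them, and where a whole thing is asked for, a point or a joint stands for the part that bears it (a point fixed in the world has none). Each returns a list of dicts, best first, with "conf" (0 to 1); they miss things now and then, are a little off and sometimes report something else, mostly with a low value. They report only what shows in the picture. A call takes as long as a camera call. They do not tell look-alikes from the thing itself.
- r.recognise(label, picture): "at" ([x, y, z] in m, in world coordinates, good to about 4 mm: the middle of the surface that is visible of it).
- r.pinpoint(label, picture): "at" ([x, y, z] in m, in world coordinates, good to about 4 mm: a listed point, or the origin of a listed thing).
The state is a dict: "time_s": time; "joint_positions": joint angles; "qvel": joint speeds; "joint_torque": joint torques, N m; "tcp_pos": TCP position; "ee_rot": TCP orientation; "ft_force": force on the tool from outside, world axes, zero at the start; "wrist_torque": the same for the moment, N m; "opening": finger opening in m; "grasp_force": force on a finger pad.
Only numpy, scipy, OpenCV 4.12 (cv2) and the standard library are available. Lean on these libraries where they do the work, as an engineer would, in place of code of your own. Each camera call takes 0.05 s, during which the arm holds its last target. There are 200 camera calls.

## Working session

There is one attempt and no reset: what is moved stays moved. The work goes in short steps, Python scripts to look and compute and a shell command to move; the robot and the scene stay as the last step left them, time stands still between calls to the robot, and variables do not carry over. Pictures are saved under pics/ and viewed, at most 10 in all, crops included, and the job is handed in when it is done.

```bash
ls; mkdir -p pics; python3 - <<'E'
from bench import r
import cv2, numpy as np
s=r.state(); print(r.tips_ahead, s['time_s'], s['tcp_pos'], np.round(s['ee_rot'],3).tolist(), s['opening'])
for n in ("scene","top"):
    p=r.snapshot(n); cv2.imwrite(f"pics/{n}0.png",p["frame"])
    R=cv2.Rodrigues(np.array(p['rvec']))[0]; print(n,(-R.T@np.array(p['tvec']).ravel()).round(3),R[2].round(2))
    for l in ("arched_mid","photo_slot","free_slot","pedal_toe","tray_plate_a","rack_plate_a","mug","jar","arched"):
        print(l,[(np.round(d['at'],3).tolist(),round(d['conf'],2)) for d in r.pinpoint(l,p)])
    for l in ("pedal","arched"):
        print('rec',l,[(np.round(d['at'],3).tolist(),round(d['conf'],2)) for d in r.recognise(l,p)])
E
```

```text
pics
0.014 0.0 [0.21370837 0.47879757 0.24446076] [[-0.913, 0.408, -0.001], [0.408, 0.913, -0.002], [-0.0, -0.002, -1.0]] 0.08568139433235547
scene [1.266 0.25  0.624] [-0.8  -0.26 -0.54]
arched_mid [([0.491, 0.28, 0.07], 0.81), ([0.648, 0.132, 0.053], 0.6)]
photo_slot [([0.654, -0.044, 0.011], 0.84)]
free_slot [([0.748, -0.297, -0.002], 0.4)]
pedal_toe [([0.261, -0.31, 0.064], 0.82), ([0.532, 0.039, 0.065], 0.65), ([0.264, 0.331, 0.09], 0.59)]
tray_plate_a [([0.501, 0.227, 0.019], 0.69), ([0.489, 0.335, 0.012], 0.69)]
rack_plate_a [([0.508, -0.381, 0.016], 0.94), ([0.502, -0.326, 0.016], 0.7), ([0.531, 0.042, 0.059], 0.54), ([0.75, -0.298, -0.004], 0.38)]
mug [([0.726, 0.35, -0.002], 0.88)]
jar [([0.748, -0.296, 0.001], 0.56)]
arched [([0.486, 0.279, 0.014], 0.95), ([0.65, 0.136, 0.001], 0.56)]
rec pedal [([0.51, 0.037, 0.055], 0.82), ([0.245, -0.304, 0.06], 0.74), ([0.246, 0.316, 0.081], 0.72)]
rec arched [([0.512, 0.278, 0.088], 0.96), ([0.657, 0.134, 0.056], 0.59)]
top [0.285 0.01  1.128] [ 0.2  -0.02 -0.98]
arched_mid [([0.645, 0.135, 0.057], 0.81), ([0.49, 0.281, 0.066], 0.67)]
photo_slot [([0.656, -0.041, 0.012], 0.98)]
free_slot [([0.492, 0.281, 0.009], 0.71)]
pedal_toe [([0.267, 0.329, 0.089], 0.79), ([0.527, 0.037, 0.062], 0.69), ([0.26, -0.308, 0.061], 0.69), ([0.726, 0.346, -0.004], 0.35)]
tray_plate_a [([0.487, 0.336, 0.012], 0.8), ([0.502, 0.227, 0.013], 0.69), ([0.746, -0.298, 0.0], 0.53)]
rack_plate_a [([0.497, -0.324, 0.01], 0.67), ([0.505, -0.382, 0.012], 0.66)]
mug [([0.723, 0.35, -0.004], 0.95)]
jar [([0.751, -0.3, 0.0], 0.94)]
arched [([0.65, 0.135, -0.002], 0.95)]
rec pedal [([0.49, 0.032, 0.048], 0.96), ([0.225, -0.309, 0.055], 0.87), ([0.206, 0.319, 0.074], 0.64)]
rec arched [([0.487, 0.278, 0.088], 0.83), ([0.644, 0.13, 0.061], 0.65)]
```

View pics/scene0.png

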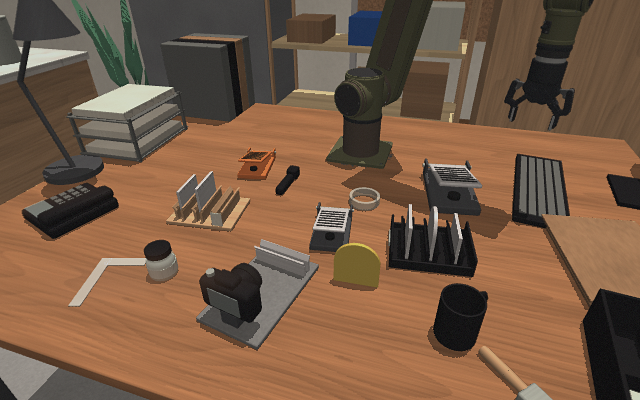

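View pics/top0.png

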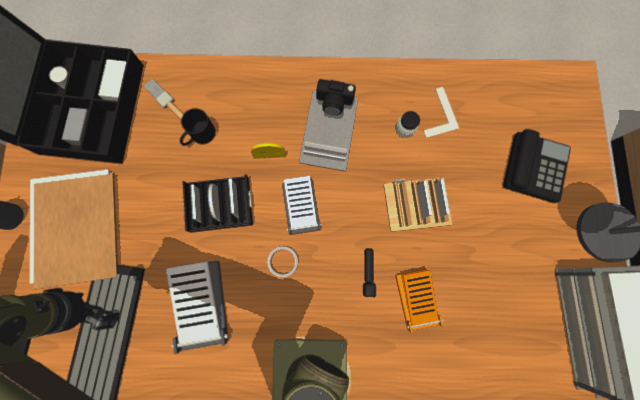

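```bash
cat > h.py <<'E'
import cv2, numpy as np
def proj(p,X):
    """world points -> pixels"""
    R=cv2.Rodrigues(np.array(p['rvec'],float))[0]
    c=np.atleast_2d(X)@R.T+np.array(p['tvec'],float).ravel()
    u=c[:,:2]/c[:,2:]; u=u*(1+p['k1']*(u**2).sum(1,keepdims=True))
    K=np.array(p['mtx']); return u*[K[0,0],K[1,1]]+K[:2,2]
def back(p,uv,z):
    """pixels -> world at height z"""
    d=np.array([p['k1'],0,0,0,0],float)
    K=np.array(p['mtx'],float)
    u=cv2.undistortPoints(np.array(uv,float).reshape(-1,1,2),K,d).reshape(-1,2)
    R=cv2.Rodrigues(np.array(p['rvec'],float))[0]; C=-R.T@np.array(p['tvec'],float).ravel()
    D=np.c_[u,np.ones(len(u))]@R
    return C+D*((z-C[2])/D[:,2])[:,None]
def crop(p,x0,y0,w,h,s):
    c=cv2.resize(p['frame'][y0:y0+h,x0:x0+w],None,fx=s,fy=s,interpolation=cv2.INTER_CUBIC)
    for i in range(0,w,10):
        cv2.line(c,(i*s,0),(i*s,8 if (x0+i)%50 else 20),(0,0,255),1)
        cv2.putText(c,str(x0+i),(i*s,18),0,.3,(0,0,255),1) if i%20==0 else 0
    for i in range(0,h,10):
        cv2.line(c,(0,i*s),(8,i*s),(0,0,255),1)
        cv2.putText(c,str(y0+i),(8,i*s+4),0,.3,(0,0,255),1) if i%20==0 else 0
    return c
E
python3 - <<'E'
from bench import r
from h import *
import pickle
A={}
for k in range(3):
  for n in ("scene","top"):
    p=r.snapshot(n)
    for l in ("photo_slot","free_slot","pedal_toe","arched","rack_plate_a","tray_plate_a"):
        A.setdefault(l,[]).extend([(n[0],)+tuple(np.round(d['at'],3))+(round(d['conf'],2),) for d in r.pinpoint(l,p) if d['conf']>.4])
    pickle.dump(dict(p),open(n+'.pkl','wb'))
for l in A:
    print(l)
    for t in sorted(A[l],key=lambda t:t[2]): print('  ',t[0],*[float(x) for x in t[1:]])
P=[pickle.load(open(n+'.pkl','rb')) for n in ("scene","top")]
S,T=P
out=np.zeros((600,800,3),np.uint8)
out[0:280,0:400]=crop(T,178,172,80,56,5)
out[0:280,400:800]=crop(T,380,172,80,56,5)
out[280:600,0:400]=crop(T,290,115,100,80,4)
out[280:600,400:800]=crop(T,275,165,100,80,4)
cv2.imwrite('pics/c1.png',out)
out=np.zeros((600,800,3),np.uint8)
out[0:300,0:400]=crop(S,380,200,100,75,4)
out[0:300,400:800]=crop(S,160,165,100,75,4)
out[300:600,0:400]=crop(S,240,230,100,75,4)
out[300:600,400:800]=crop(S,290,190,100,75,4)
cv2.imwrite('pics/c2.png',out)
print(r.state()['time_s'])
E
```

```text
photo_slot
   t 0.503 -0.379 0.014 0.49
   s 0.655 -0.046 0.011 0.8
   s 0.653 -0.043 0.008 0.89
   t 0.653 -0.043 0.013 0.79
   t 0.656 -0.042 0.012 0.92
   t 0.656 -0.041 0.011 0.73
   t 0.505 0.227 0.014 0.47
free_slot
pedal_toe
   s 0.263 -0.31 0.062 0.53
   t 0.261 -0.309 0.062 0.57
   s 0.262 -0.309 0.06 0.64
   s 0.264 -0.307 0.061 0.78
   t 0.261 -0.306 0.06 0.97
   t 0.26 -0.306 0.061 0.56
   t 0.529 0.038 0.062 0.87
   t 0.53 0.039 0.061 0.56
   t 0.531 0.039 0.063 0.58
   s 0.532 0.04 0.062 0.67
   s 0.534 0.042 0.062 0.76
   s 0.263 0.327 0.091 0.96
   t 0.268 0.327 0.089 0.73
   s 0.264 0.329 0.089 0.74
   t 0.267 0.33 0.086 0.57
   t 0.268 0.33 0.088 0.7
arched
   s 0.505 -0.383 0.014 0.43
   t 0.656 -0.041 0.01 0.49
   s 0.534 0.042 0.062 0.55
   t 0.652 0.131 -0.002 0.63
   s 0.649 0.132 -0.0 0.84
   s 0.651 0.134 -0.001 0.61
   s 0.652 0.134 0.0 0.77
   t 0.651 0.135 0.0 0.91
   s 0.488 0.277 0.015 0.56
   s 0.484 0.28 0.014 0.63
   t 0.49 0.282 0.009 0.77
   t 0.494 0.282 0.013 0.86
   s 0.488 0.282 0.015 0.95
   t 0.491 0.282 0.012 0.58
rack_plate_a
   t 0.504 -0.384 0.015 0.73
   s 0.507 -0.383 0.013 0.55
   s 0.507 -0.382 0.014 0.92
   t 0.503 -0.38 0.009 0.86
   s 0.508 -0.38 0.012 0.94
   t 0.498 -0.325 0.009 0.67
   s 0.502 -0.324 0.013 0.8
   t 0.498 -0.322 0.01 0.87
   s 0.501 -0.322 0.015 0.96
   s 0.503 -0.322 0.016 0.78
   t 0.497 -0.322 0.008 0.72
tray_plate_a
   s 0.505 0.224 0.013 0.75
   t 0.503 0.225 0.014 0.78
   s 0.502 0.226 0.016 0.74
   s 0.5 0.226 0.016 0.51
   t 0.503 0.226 0.013 0.57
   t 0.502 0.228 0.013 0.6
   t 0.49 0.335 0.014 0.48
   t 0.486 0.335 0.014 0.84
   s 0.485 0.337 0.012 0.74
   t 0.488 0.337 0.016 0.77
   s 0.485 0.338 0.012 0.64
   s 0.487 0.339 0.012 0.84
3.3
```

View pics/c1.png

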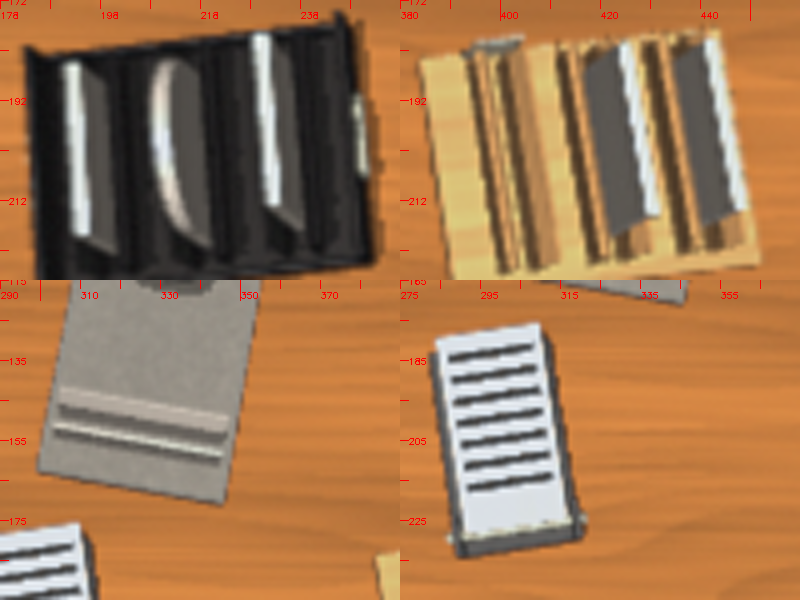

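View pics/c2.png

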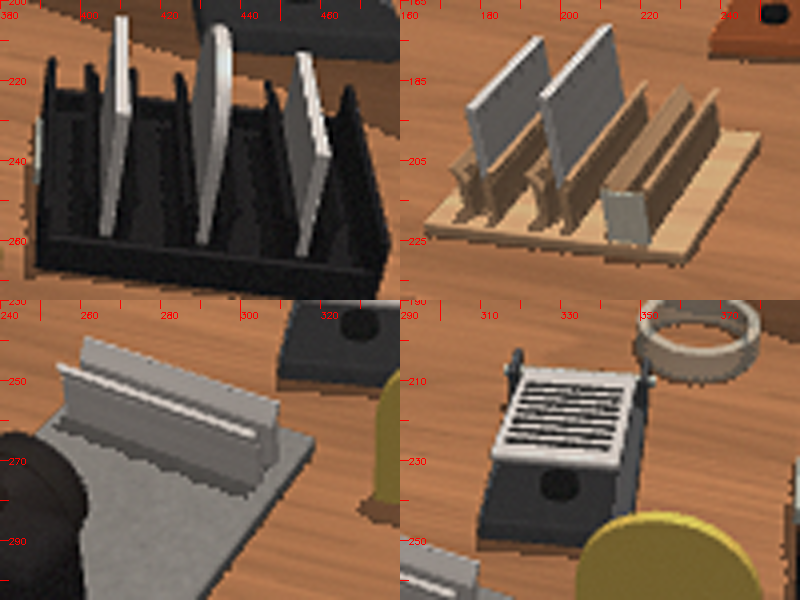

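```bash
python3 - <<'E'
from h import *
import pickle
T=pickle.load(open('top.pkl','rb'));S=pickle.load(open('scene.pkl','rb'))
def L(name,p,a,b,z):
    q=back(p,[a,b],z); d=q[1]-q[0]
    print(name,q[:,:2].round(4).tolist(),'mid',q.mean(0)[:2].round(4),'len',np.hypot(*d[:2]).round(4),'yaw',np.arctan2(d[1],d[0]).round(3))
f=lambda x,y:(178+x/5,172+y/5)
L('trayA top90',T,f(80,236),f(72,62),.102)
L('trayB top75',T,f(273,207),f(262,33),.087)
g=lambda x,y:(380+(x-400)/5,172+y/5)
L('rack div L',T,g(510,272),g(472,55),.054)
L('rack div R',T,g(545,270),g(503,55),.054)
L('rack board L',T,g(452,278),g(420,60),.012)
L('rack board R',T,g(760,262),g(720,33),.012)
L('rackplate1',T,g(652,215),g(624,42),.107)
h=lambda x,y:(290+x/4,115+(y-280)/4)
L('stand w1',T,h(228,425),h(60,395),.054)
L('stand w2',T,h(222,458),h(53,428),.054)
L('stand end',T,h(222,503),h(38,470),.0)
k=lambda x,y:(275+(x-400)/4,165+(y-280)/4)
L('pedal toe end',T,k(541,323),k(436,337),.068)
L('pedal hinge end',T,k(580,518),k(460,540),.034)
a=lambda x,y:(240+x/4,230+(y-300)/4)
L('S w front top',S,a(255,436),a(60,368),.054)
L('S w back top',S,a(278,403),a(85,338),.054)
b=lambda x,y:(160+(x-400)/4,165+y/4)
L('S rack divL',S,b(718,92),b(645,195),.054)
L('S rack divR',S,b(685,92),b(610,185),.054)
for n,p in(('S',S),('T',T)):
    for c in ((.4945,-.267),):
        print(n,proj(p,[[c[0],c[1],.012]]).round(1).tolist(), proj(p,[[.6545,-.043,.054],[.531,.04,.061]]).round(1).tolist())
E
```

```text
trayA top90 [[0.4307, 0.3226], [0.5293, 0.3342]] mid [0.48   0.3284] len 0.0992 yaw 0.116
trayB top75 [[0.4505, 0.2206], [0.5514, 0.2321]] mid [0.501  0.2264] len 0.1015 yaw 0.113
rack div L [[0.4233, -0.2652], [0.5529, -0.2475]] mid [ 0.4881 -0.2563] len 0.1308 yaw 0.136
rack div R [[0.4247, -0.2856], [0.5531, -0.266]] mid [ 0.4889 -0.2758] len 0.1299 yaw 0.152
rack board L [[0.4247, -0.2407], [0.5598, -0.2252]] mid [ 0.4922 -0.233 ] len 0.136 yaw 0.114
rack board R [[0.4366, -0.4279], [0.5794, -0.4122]] mid [ 0.508 -0.42 ] len 0.1436 yaw 0.109
rackplate1 [[0.4493, -0.332], [0.5484, -0.3214]] mid [ 0.4988 -0.3267] len 0.0996 yaw 0.107
stand w1 [[0.6498, -0.1071], [0.6716, 0.02]] mid [ 0.6607 -0.0436] len 0.129 yaw 1.4
stand w2 [[0.6237, -0.1024], [0.6454, 0.0249]] mid [ 0.6346 -0.0387] len 0.1292 yaw 1.402
stand end [[0.604, -0.1078], [0.6288, 0.037]] mid [ 0.6164 -0.0354] len 0.1469 yaw 1.401
pedal toe end [[0.5681, 0.0031], [0.5564, 0.0799]] mid [0.5623 0.0415] len 0.0776 yaw 1.721
pedal hinge end [[0.4288, -0.0275], [0.4115, 0.0607]] mid [0.4201 0.0166] len 0.0899 yaw 1.764
S w front top [[0.6834, 0.0253], [0.6626, -0.1003]] mid [ 0.673  -0.0375] len 0.1273 yaw -1.735
S w back top [[0.6545, 0.0286], [0.6336, -0.0981]] mid [ 0.644  -0.0348] len 0.1283 yaw -1.735
S rack divL [[0.4382, -0.2562], [0.5674, -0.2415]] mid [ 0.5028 -0.2489] len 0.13 yaw 0.113
S rack divR [[0.445, -0.2789], [0.5639, -0.2692]] mid [ 0.5045 -0.2741] len 0.1193 yaw 0.082
S [[228.5, 210.2]] [[279.6, 249.6], [330.0, 222.4]]
T [[398.3, 205.0]] [[325.8, 149.5], [297.5, 188.4]]
```

```bash
cat > ov.py <<'E'
from h import *
import pickle
T=pickle.load(open('top.pkl','rb'));S=pickle.load(open('scene.pkl','rb'))
def rect(c,yaw,l,w,z):
    u=np.array([np.cos(yaw),np.sin(yaw),0]);v=np.array([-u[1],u[0],0])
    return np.array([c[0],c[1],z])+np.array([a*l/2*u+b*w/2*v for a,b in((1,1),(1,-1),(-1,-1),(-1,1))])
M=[((.4955,-.268),.115,130,12,12),((.4955,-.268),.115,130,25,54),((.4955,-.268),.115,130,12,42),
   ((.6545,-.043),1.401,130,12,42),((.6545,-.043),1.401,130,25,54),
   ((.490,.2805),.12,100,8,12),((.490,.2805),.12,100,8,72)]
def C(p,x0,y0,w,h,s):
    c=cv2.resize(p['frame'][y0:y0+h,x0:x0+w],None,fx=s,fy=s,interpolation=cv2.INTER_CUBIC)
    for i,(q,y,l,wd,z) in enumerate(M):
        uv=(proj(p,rect(q,y,l/1e3,wd/1e3,z/1e3))-[x0,y0]+.5)*s
        cv2.polylines(c,[uv.round().astype(int)],True,[(0,255,0),(0,0,255),(255,0,0)][i%3],1)
    return c
out=np.zeros((600,800,3),np.uint8)
out[:300,0:266]=C(T,382,175,38,60,7)[:300,:266]
out[:300,270:530]=C(T,298,130,52,50,5)[:300,:260]
out[:300,534:800]=C(T,195,172,38,60,7)[:300,:266]
out[300:,0:266]=C(S,205,180,38,60,7)[:300,:266]
out[300:,270:530]=C(S,248,230,65,70,4)[:300,:260]
out[300:,534:800]=C(S,420,202,53,60,5)[:300,:266]
cv2.imwrite('pics/o1.png',out)
b=lambda x,y:(160+(x-400)/4,165+y/4)
print(back(S,[b(627,241),b(627,193)],.012)[0],back(S,[b(627,193)],.052)[0])
E
python3 ov.py
```

```text
Traceback (most recent call last):
  File "ov.py", line 18, in <module>
    out[:300,270:530]=C(T,298,130,52,50,5)[:300,:260]
    ~~~^^^^^^^^^^^^^^
ValueError: could not broadcast input array from shape (250,260,3) into shape (300,260,3)
```

```bash
sed -i 's/298,130,52,50,5/298,130,52,60,5/; s/S,248,230,65,70,4/S,248,230,65,75,4/' ov.py; python3 ov.py
```

```text
Traceback (most recent call last):
  File "ov.py", line 22, in <module>
    out[300:,534:800]=C(S,420,202,53,60,5)[:300,:266]
    ~~~^^^^^^^^^^^^^^
ValueError: could not broadcast input array from shape (300,265,3) into shape (300,266,3)
```

```bash
sed -i 's/420,202,53,60,5/420,202,54,60,5/' ov.py; python3 ov.py
```

```text
[ 0.56665523 -0.2623299   0.012     ] [ 0.56632054 -0.25564157  0.052     ]
```

View pics/o1.png

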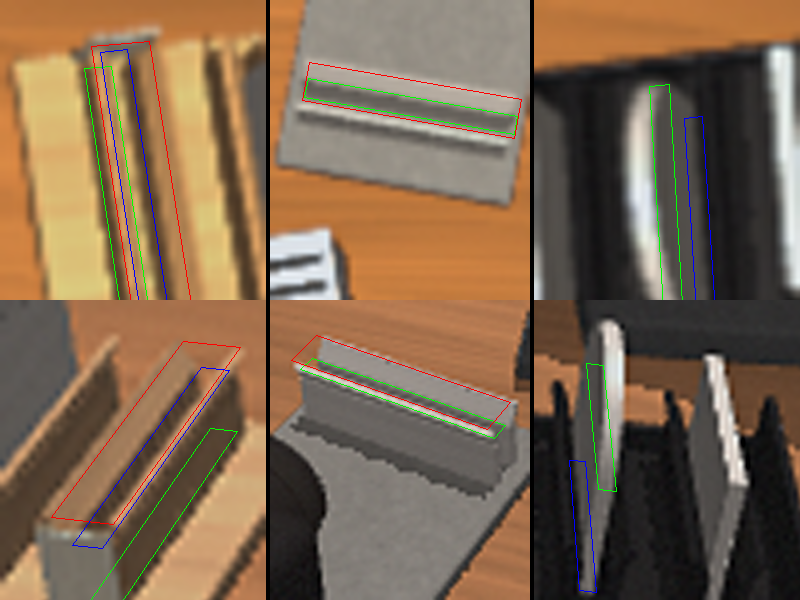

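```bash
python3 -m handwheel '[[[0.04,-0.03,-0.01],[0,0,0.08]],[[0.09,-0.065,-0.02],[0,0,0.18]],[[0.14,-0.1,-0.025],[0,0,0.3]],[[0.19,-0.135,-0.03],[0,0,0.4]],[[0.235,-0.17,-0.04],[0,0,0.48]],[[0.265,-0.19,-0.045],[0,0,0.54]],[[0.276,-0.198,-0.045],[0,0,0.54]],[[0.276,-0.198,-0.045],[0,0,0.54]]]' 0.035; python3 - <<'E'
from bench import r
from h import *
s=r.state(); print(s['tcp_pos'],np.round(s['ee_rot'],3).tolist(),s['joint_positions'])
p=r.snapshot('scene')
cv2.imwrite('pics/s2.png',cv2.resize(p['frame'][120:320,300:560],None,fx=3,fy=3))
E
```

```text
time_s: 4.3
tcp_pos: [0.4902, 0.2813, 0.2003]
ee_rot: [[-0.993, -0.118, -0.0], [-0.118, 0.993, 0.0], [0.0, 0.0, -1.0]]
ft_force: [-0.5, 1.2, 0.2]
opening: 0.0352
grasp_force: 0.0
[0.49015769 0.28131359 0.20033432] [[-0.993, -0.118, -0.0], [-0.118, 0.993, 0.0], [0.0, 0.0, -1.0]] [ 5.20732510e-01  3.50222906e-01 -1.26799804e-01  1.09391607e+00
  5.40912291e-04  4.02220049e-01]
```

View pics/s2.png

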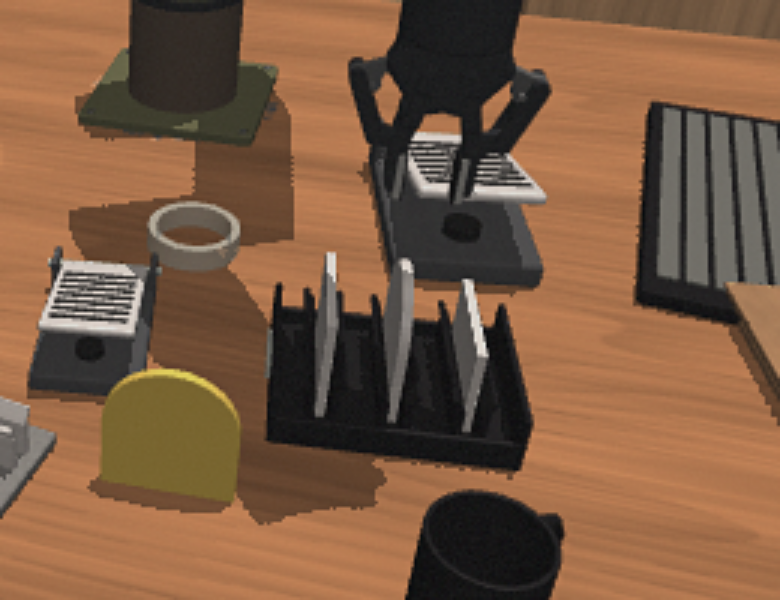

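```bash
python3 -m handwheel '[[[0,0,-0.02],[0,0,0]],[[0,0,-0.05],[0,0,0]],[[0,0,-0.075],[0,0,0]],[[0,0,-0.09],[0,0,0]],[[0,0,-0.1],[0,0,0]],[[0,0,-0.108],[0,0,0]],[[0,0,-0.108],[0,0,0]]]' && python3 -m handwheel '[[[0,0,0],[0,0,0]],[[0,0,0],[0,0,0]],[[0,0,0],[0,0,0]],[[0,0,0],[0,0,0]],[[0,0,0],[0,0,0]]]' 0
```

```text
time_s: 5.22
tcp_pos: [0.4898, 0.2815, 0.0922]
ee_rot: [[-0.993, -0.12, -0.0], [-0.12, 0.993, -0.0], [0.0, -0.0, -1.0]]
ft_force: [0.5, -0.0, 0.6]
opening: 0.0351
grasp_force: 0.0
time_s: 5.85
tcp_pos: [0.4906, 0.2814, 0.0929]
ee_rot: [[-0.993, -0.12, 0.001], [-0.12, 0.993, 0.0], [-0.001, -0.0, -1.0]]
ft_force: [0.6, -1.5, 5.6]
opening: 0.0075
grasp_force: 59.3
```

```bash
python3 -m handwheel '[[[0,0,0.01],[0,0,0]],[[0,0,0.03],[0,0,0]],[[0,0,0.06],[0,0,0]],[[0,0,0.09],[0,0,0]],[[0,0,0.12],[0,0,0]],[[0,0,0.135],[0,0,0]],[[0,0,0.14],[0,0,0]],[[0,0,0.14],[0,0,0]]]' && python3 - <<'E'
from bench import r
from h import *
for n in('scene','top'):
    p=r.snapshot(n)
    for l in('arched_mid','arched'): print(n,l,[(np.round(d['at'],3).tolist(),round(d['conf'],2)) for d in r.pinpoint(l,p) if d['conf']>.4])
E
python3 -m handwheel '[[[0.01,-0.02,0],[0,0,-0.1]],[[0.025,-0.05,0],[0,0,-0.25]],[[0.045,-0.09,0],[0,0,-0.42]],[[0.065,-0.13,0],[0,0,-0.6]],[[0.085,-0.17,0],[0,0,-0.78]],[[0.105,-0.21,0],[0,0,-0.96]],[[0.12,-0.24,0],[0,0,-1.1]],[[0.13,-0.26,0],[0,0,-1.2]]]'
```

```text
time_s: 6.85
tcp_pos: [0.4895, 0.2812, 0.2315]
ee_rot: [[-0.993, -0.12, -0.001], [-0.12, 0.993, -0.001], [0.001, -0.0, -1.0]]
ft_force: [0.4, 0.0, -3.3]
opening: 0.0074
grasp_force: 58.5
scene arched_mid [([0.49, 0.282, 0.208], 0.85), ([0.647, 0.13, 0.053], 0.56)]
scene arched [([0.487, 0.282, 0.156], 0.65)]
top arched_mid [([0.489, 0.282, 0.205], 0.84), ([0.648, 0.136, 0.059], 0.58), ([0.75, -0.296, 0.002], 0.48)]
top arched [([0.65, 0.132, -0.002], 0.97), ([0.492, 0.282, 0.148], 0.72)]
time_s: 8.15
tcp_pos: [0.6205, 0.0197, 0.2318]
ee_rot: [[-0.467, 0.884, -0.001], [0.884, 0.467, -0.0], [0.0, -0.001, -1.0]]
ft_force: [-0.5, 0.4, -2.8]
opening: 0.0073
grasp_force: 58.5
```

```bash
python3 -m handwheel '[[[0.01,-0.02,0],[0,0,-0.15]],[[0.02,-0.035,0],[0,0,-0.3]],[[0.027,-0.05,0],[0,0,-0.45]],[[0.032,-0.06,0],[0,0,-0.58]],[[0.0345,-0.0635,-0.01],[0,0,-0.66]],[[0.0345,-0.0635,-0.03],[0,0,-0.66]],[[0.0345,-0.0635,-0.05],[0,0,-0.66]],[[0.0345,-0.0635,-0.05],[0,0,-0.66]]]' && python3 - <<'E'
from bench import r
from h import *
for n in('scene','top')*2:
    p=r.snapshot(n)
    for l in('arched_mid','photo_slot'): print(n,l,[(np.round(d['at'],3).tolist(),round(d['conf'],2)) for d in r.pinpoint(l,p) if d['conf']>.4])
    if n=='top': T=p
    else: S=p
out=np.hstack([cv2.resize(S['frame'][170:300,230:340],None,fx=3.6,fy=3.6),cv2.resize(T['frame'][80:210,270:380],None,fx=3.6,fy=3.6)])
cv2.imwrite('pics/s3.png',out)
E
```

```text
time_s: 9.15
tcp_pos: [0.6528, -0.042, 0.18]
ee_rot: [[0.168, 0.986, -0.005], [0.986, -0.168, 0.0], [-0.0, -0.005, -1.0]]
ft_force: [0.4, 1.3, -1.8]
opening: 0.0076
grasp_force: 58.4
scene arched_mid [([0.644, 0.128, 0.053], 0.86), ([0.657, -0.038, 0.157], 0.66)]
scene photo_slot [([0.65, -0.046, 0.009], 0.9)]
top arched_mid [([0.645, 0.133, 0.059], 0.94)]
top photo_slot []
scene arched_mid [([0.647, 0.129, 0.054], 0.97), ([0.66, -0.037, 0.159], 0.87)]
scene photo_slot [([0.654, -0.046, 0.011], 0.58)]
top arched_mid [([0.645, 0.136, 0.058], 0.63)]
top photo_slot []
```

View pics/s3.png

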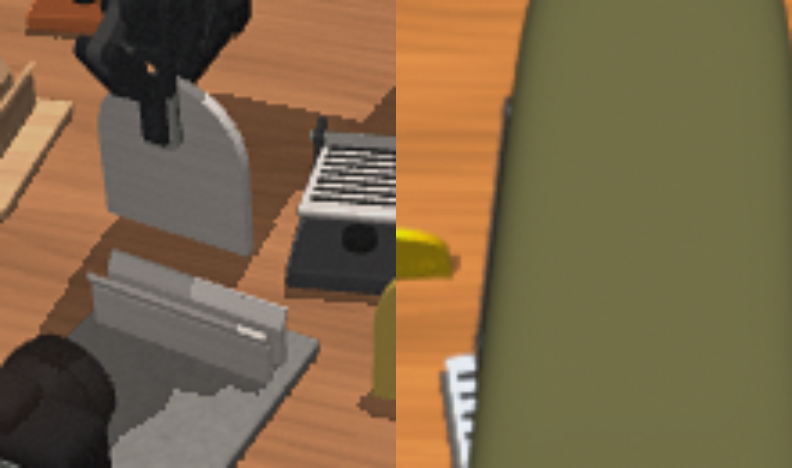

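```bash
python3 - <<'E'
from h import *
import pickle
S=pickle.load(open('scene.pkl','rb'))
f=lambda x,y:(230+x/3.6,170+y/3.6)
a=back(S,[f(105,211),f(250,256)],.100); print(a.round(4),a.mean(0).round(4))
b=back(S,[f(89,276),f(266,338)],.054); print(b.round(4),b.mean(0).round(4))
b=back(S,[f(110,250),f(288,310)],.054); print(b.round(4),b.mean(0).round(4))
E
```

```text
[[ 0.6506 -0.0908  0.1   ]
 [ 0.6657  0.0107  0.1   ]] [ 0.6581 -0.0401  0.1   ]
[[ 0.6617 -0.1014  0.054 ]
 [ 0.683   0.0254  0.054 ]] [ 0.6724 -0.038   0.054 ]
[[ 0.6339 -0.0997  0.054 ]
 [ 0.6553  0.03    0.054 ]] [ 0.6446 -0.0349  0.054 ]
```

```bash
python3 -m handwheel '[[[0,0,-0.01],[0,0,0]],[[0,0,-0.025],[0,0,0]],[[0,0,-0.04],[0,0,0]],[[0,0,-0.05],[0,0,0]],[[0,0,-0.055],[0,0,0]],[[0,0,-0.06],[0,0,0]],[[0,0,-0.06],[0,0,0]]]'; python3 -c "
from bench import r;s=r.state();print(s['ft_force'],s['wrist_torque'],s['tcp_pos'])"
```

```text
time_s: 10.62
tcp_pos: [0.6544, -0.0421, 0.1222]
ee_rot: [[0.168, 0.986, -0.0], [0.986, -0.168, -0.0], [-0.0, -0.0, -1.0]]
ft_force: [0.2, 0.6, -2.8]
opening: 0.0068
grasp_force: 58.6
[ 0.23439138  0.56506396 -2.75391887] [0.06402646 0.01173532 0.00706443] [ 0.65441569 -0.04211761  0.12215726]
```

```bash
python3 -m handwheel '[[[0,0,-0.006],[0,0,0]],[[0,0,-0.012],[0,0,0]],[[0,0,-0.018],[0,0,0]],[[0,0,-0.022],[0,0,0]],[[0,0,-0.025],[0,0,0]],[[0,0,-0.027],[0,0,0]],[[0,0,-0.027],[0,0,0]]]'; python3 -c "
from bench import r;s=r.state();print(s['ft_force'],s['wrist_torque'],s['tcp_pos'])"
```

```text
time_s: 11.5
tcp_pos: [0.6544, -0.0421, 0.0952]
ee_rot: [[0.168, 0.986, -0.0], [0.986, -0.168, 0.0], [-0.0, -0.0, -1.0]]
ft_force: [0.5, -0.8, -2.3]
opening: 0.0073
grasp_force: 58.6
[ 0.45529475 -0.77043068 -2.33144631] [-0.00680006 -0.00409169  0.0524366 ] [ 0.65443298 -0.04210078  0.09519831]
```

```bash
python3 -m handwheel '[[[0,0,-0.001],[0,0,0]],[[0,0,-0.002],[0,0,0]],[[0,0,-0.0025],[0,0,0]],[[0,0,-0.0025],[0,0,0]]]' && python3 -m handwheel '[[[0,0,0],[0,0,0]],[[0,0,0],[0,0,0]],[[0,0,0],[0,0,0]],[[0,0,0],[0,0,0]]]' 0.035
```

```text
time_s: 12.0
tcp_pos: [0.6545, -0.0421, 0.093]
ee_rot: [[0.168, 0.986, 0.0], [0.986, -0.168, 0.0], [0.0, 0.0, -1.0]]
ft_force: [0.2, 0.2, -2.3]
opening: 0.0073
grasp_force: 58.9
time_s: 12.5
tcp_pos: [0.6546, -0.0421, 0.0929]
ee_rot: [[0.168, 0.986, 0.0], [0.986, -0.168, 0.0], [0.0, 0.0, -1.0]]
ft_force: [-0.5, 0.1, -0.1]
opening: 0.0347
grasp_force: 0.0
```

```bash
python3 -m handwheel '[[[0,0,0.015],[0,0,0]],[[0,0,0.04],[0,0,0]],[[0,0,0.07],[0,0,0]],[[-0.02,0.013,0.09],[0,0,0]],[[-0.05,0.033,0.09],[0,0,0]],[[-0.09,0.06,0.09],[0,0,0]],[[-0.12,0.079,0.09],[0,0,0]],[[-0.124,0.082,0.09],[0,0,0]]]' && python3 -m handwheel '[[[0,0,-0.03],[0,0,0]],[[0,0,-0.06],[0,0,0]],[[0,0,-0.08],[0,0,0]],[[0,0,-0.09],[0,0,0]],[[0,0,-0.09],[0,0,0]]]' 0 && python3 - <<'E'
from bench import r
from h import *
print(r.state()['ft_force'])
for n in('scene','top'):
    p=r.snapshot(n)
    for l in('arched_mid','pedal_toe'): print(n,l,[(np.round(d['at'],3).tolist(),round(d['conf'],2)) for d in r.pinpoint(l,p) if d['conf']>.4])
    if n=='top': T=p
    else: S=p
out=np.hstack([cv2.resize(S['frame'][160:290,230:380],None,fx=4,fy=4)])
cv2.imwrite('pics/s4.png',out)
E
```

```text
time_s: 13.5
tcp_pos: [0.5286, 0.0409, 0.1841]
ee_rot: [[0.166, 0.986, 0.0], [0.986, -0.166, 0.0], [0.0, 0.0, -1.0]]
ft_force: [0.1, -1.2, -0.1]
opening: 0.0346
grasp_force: 0.0
time_s: 14.12
tcp_pos: [0.5309, 0.0397, 0.0928]
ee_rot: [[0.168, 0.986, -0.0], [0.986, -0.168, -0.0], [-0.0, -0.0, -1.0]]
ft_force: [0.1, 0.3, -0.6]
opening: 0.0002
grasp_force: 0.0
[ 0.13047503  0.29093221 -0.59469904]
scene arched_mid [([0.649, 0.131, 0.055], 0.68), ([0.655, -0.038, 0.067], 0.6)]
scene pedal_toe [([0.264, 0.329, 0.091], 0.75), ([0.535, 0.04, 0.061], 0.64), ([0.26, -0.307, 0.062], 0.61), ([0.655, -0.044, 0.012], 0.41)]
top arched_mid [([0.656, -0.037, 0.066], 0.8), ([0.647, 0.137, 0.054], 0.42)]
top pedal_toe [([0.26, -0.307, 0.058], 0.82), ([0.266, 0.329, 0.088], 0.76), ([0.489, 0.336, 0.013], 0.65)]
```

View pics/s4.png

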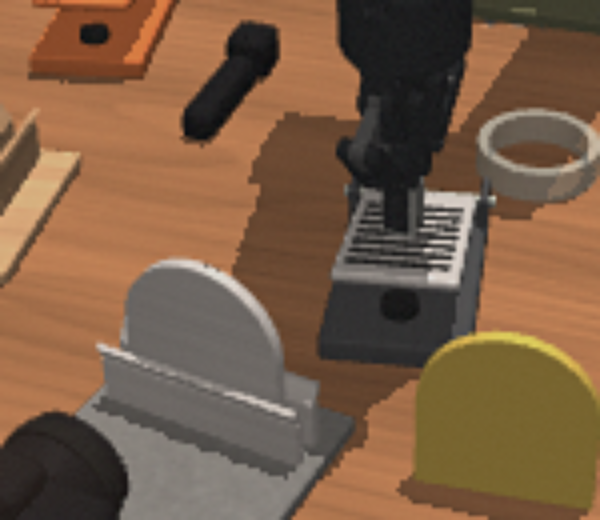

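```bash
python3 -m handwheel '[[[0,0,-0.01],[0,0,0]],[[0,0,-0.018],[0,0,0]],[[0,0,-0.025],[0,0,0]],[[0,0,-0.032],[0,0,0]],[[0,0,-0.037],[0,0,0]],[[0,0,-0.04],[0,0,0]],[[0,0,-0.042],[0,0,0]],[[0,0,-0.042],[0,0,0]]]'
```

```text
time_s: 15.42
tcp_pos: [0.5335, 0.0403, 0.0519]
ee_rot: [[0.168, 0.986, 0.006], [0.986, -0.168, 0.001], [0.002, 0.006, -1.0]]
ft_force: [3.2, 1.3, 6.6]
opening: -0.0002
grasp_force: 3.5
```

```bash
python3 -m handwheel '[[[0,0,-0.002],[0,0,0]],[[0,0,-0.004],[0,0,0]],[[0,0,-0.004],[0,0,0]]]'; python3 -m handwheel '[[[0,0,-0.002],[0,0,0]],[[0,0,-0.003],[0,0,0]],[[0,0,-0.003],[0,0,0]]]'
```

```text
time_s: 15.8
tcp_pos: [0.5337, 0.0404, 0.0482]
ee_rot: [[0.168, 0.986, 0.006], [0.986, -0.168, 0.001], [0.002, 0.006, -1.0]]
ft_force: [2.7, 1.4, 8.4]
opening: 0.0003
grasp_force: 4.0
time_s: 16.18
tcp_pos: [0.5338, 0.0404, 0.0474]
ee_rot: [[0.168, 0.986, 0.007], [0.986, -0.168, 0.001], [0.002, 0.007, -1.0]]
ft_force: [-2.1, 0.0, 24.9]
opening: -0.0004
grasp_force: 12.4
```

```bash
python3 -m handwheel '[[[0,0,0],[0,0,0]],[[0,0,0],[0,0,0]],[[0,0,0],[0,0,0]],[[0,0,0],[0,0,0]],[[0,0,0],[0,0,0]],[[0,0,0],[0,0,0]],[[0,0,0],[0,0,0]],[[0,0,0],[0,0,0]]]' && python3 -m handwheel '[[[0,0,0.006],[0,0,0]],[[0,0,0.015],[0,0,0]],[[0,0,0.025],[0,0,0]],[[0,0,0.04],[0,0,0]],[[0,0,0.07],[0,0,0]],[[0,0,0.11],[0,0,0]],[[0,0,0.14],[0,0,0]],[[0,0,0.14],[0,0,0]]]' && python3 - <<'E'
from bench import r
from h import *
for n in('scene','top','scene','top'):
    p=r.snapshot(n)
    for l in('arched_mid','pedal_toe'): print(n,l,[(np.round(d['at'],3).tolist(),round(d['conf'],2)) for d in r.pinpoint(l,p) if d['conf']>.4])
E
```

```text
time_s: 17.18
tcp_pos: [0.5338, 0.0404, 0.0474]
ee_rot: [[0.168, 0.986, 0.007], [0.986, -0.168, 0.001], [0.002, 0.007, -1.0]]
ft_force: [-2.0, 0.8, 24.4]
opening: -0.0001
grasp_force: 12.4
time_s: 18.18
tcp_pos: [0.5317, 0.04, 0.186]
ee_rot: [[0.168, 0.986, 0.004], [0.986, -0.168, 0.0], [0.001, 0.004, -1.0]]
ft_force: [0.2, 0.5, -0.7]
opening: 0.0001
grasp_force: 0.0
scene arched_mid [([0.649, 0.131, 0.051], 0.58)]
scene pedal_toe [([0.533, 0.043, 0.062], 0.84), ([0.262, 0.328, 0.091], 0.69), ([0.656, -0.038, 0.07], 0.67), ([0.261, -0.307, 0.062], 0.58)]
top arched_mid [([0.654, -0.041, 0.065], 0.6)]
top pedal_toe [([0.27, 0.328, 0.086], 0.97), ([0.262, -0.306, 0.06], 0.56)]
scene arched_mid [([0.65, 0.131, 0.054], 0.87), ([0.655, -0.039, 0.068], 0.73)]
scene pedal_toe [([0.261, -0.308, 0.064], 0.86), ([0.264, 0.33, 0.09], 0.8), ([0.532, 0.044, 0.065], 0.59)]
top arched_mid [([0.656, -0.042, 0.063], 0.61), ([0.649, 0.136, 0.06], 0.56)]
top pedal_toe [([0.271, 0.33, 0.089], 0.94), ([0.261, -0.305, 0.06], 0.87)]
```

```bash
python3 -m handwheel '[[[0.03,-0.02,0],[0,0,0]],[[0.07,-0.046,0],[0,0,0]],[[0.105,-0.07,0],[0,0,0]],[[0.12,-0.08,0],[0,0,0]],[[0.124,-0.082,0],[0,0,0]],[[0.124,-0.082,0],[0,0,0]]]' 0.035 && python3 -m handwheel '[[[0,0,-0.02],[0,0,0]],[[0,0,-0.045],[0,0,0]],[[0,0,-0.065],[0,0,0]],[[0,0,-0.08],[0,0,0]],[[0,0,-0.088],[0,0,0]],[[0,0,-0.091],[0,0,0]],[[0,0,-0.091],[0,0,0]]]' && python3 -m handwheel '[[[0,0,0],[0,0,0]],[[0,0,0],[0,0,0]],[[0,0,0],[0,0,0]],[[0,0,0],[0,0,0]],[[0,0,0],[0,0,0]]]' 0
```

```text
time_s: 19.52
tcp_pos: [0.654, -0.0418, 0.1835]
ee_rot: [[0.168, 0.986, -0.001], [0.986, -0.168, 0.0], [0.0, -0.001, -1.0]]
ft_force: [-0.0, -1.1, -0.1]
opening: 0.0345
grasp_force: 0.0
time_s: 20.4
tcp_pos: [0.6548, -0.0421, 0.0932]
ee_rot: [[0.168, 0.986, 0.001], [0.986, -0.168, -0.0], [0.0, 0.001, -1.0]]
ft_force: [0.4, -0.4, -0.1]
opening: 0.0349
grasp_force: 0.0
time_s: 21.02
tcp_pos: [0.655, -0.0422, 0.0936]
ee_rot: [[0.168, 0.986, 0.001], [0.986, -0.168, -0.0], [0.0, 0.001, -1.0]]
ft_force: [-0.2, -0.7, 5.8]
opening: 0.007
grasp_force: 59.5
```

```bash
python3 -m handwheel '[[[0,0,0.01],[0,0,0]],[[0,0,0.03],[0,0,0]],[[0,0,0.06],[0,0,0]],[[0,0,0.09],[0,0,0]],[[0,0,0.12],[0,0,0]],[[0,0,0.135],[0,0,0]],[[0,0,0.14],[0,0,0]],[[0,0,0.14],[0,0,0]]]' && python3 -m handwheel '[[[-0.01,-0.013,0],[0,0,-0.08]],[[-0.03,-0.042,0],[0,0,-0.24]],[[-0.055,-0.077,0],[0,0,-0.42]],[[-0.08,-0.112,0],[0,0,-0.6]],[[-0.105,-0.148,0],[0,0,-0.78]],[[-0.128,-0.182,0],[0,0,-0.96]],[[-0.147,-0.208,0],[0,0,-1.12]],[[-0.157,-0.222,0],[0,0,-1.23]]]' && python3 -m handwheel '[[[-0.0025,-0.004,0],[0,0,-0.057]],[[-0.0025,-0.004,-0.015],[0,0,-0.057]],[[-0.0025,-0.004,-0.035],[0,0,-0.057]],[[-0.0025,-0.004,-0.05],[0,0,-0.057]],[[-0.0025,-0.004,-0.05],[0,0,-0.057]],[[-0.0025,-0.004,-0.05],[0,0,-0.057]]]' && python3 - <<'E'
from bench import r
from h import *
for n in('scene','top'):
    p=r.snapshot(n)
    for l in('arched_mid','free_slot','rack_plate_a'): print(n,l,[(np.round(d['at'],3).tolist(),round(d['conf'],2)) for d in r.pinpoint(l,p) if d['conf']>.4])
    if n=='scene': S=p
cv2.imwrite('pics/s5.png',cv2.resize(S['frame'][120:240,150:290],None,fx=5,fy=5,interpolation=cv2.INTER_CUBIC))
E
```

```text
time_s: 22.02
tcp_pos: [0.6541, -0.0421, 0.2319]
ee_rot: [[0.168, 0.986, -0.001], [0.986, -0.168, 0.0], [-0.0, -0.001, -1.0]]
ft_force: [-0.1, -0.1, -2.9]
opening: 0.007
grasp_force: 58.6
time_s: 23.02
tcp_pos: [0.4954, -0.265, 0.2313]
ee_rot: [[0.986, 0.165, -0.003], [0.165, -0.986, 0.001], [-0.003, -0.002, -1.0]]
ft_force: [0.3, -0.4, -2.3]
opening: 0.0069
grasp_force: 58.6
time_s: 23.78
tcp_pos: [0.4952, -0.268, 0.1829]
ee_rot: [[0.993, 0.115, 0.0], [0.115, -0.993, -0.0], [0.0, 0.0, -1.0]]
ft_force: [-0.1, 0.9, -2.6]
opening: 0.0073
grasp_force: 58.5
scene arched_mid [([0.498, -0.265, 0.158], 0.91), ([0.654, 0.128, 0.052], 0.6)]
scene free_slot []
scene rack_plate_a [([0.502, -0.325, 0.017], 0.74), ([0.728, 0.346, -0.002], 0.73), ([0.509, -0.382, 0.014], 0.63)]
top arched_mid [([0.499, -0.269, 0.156], 0.72)]
top free_slot []
top rack_plate_a [([0.499, -0.324, 0.011], 0.45)]
```

View pics/s5.png

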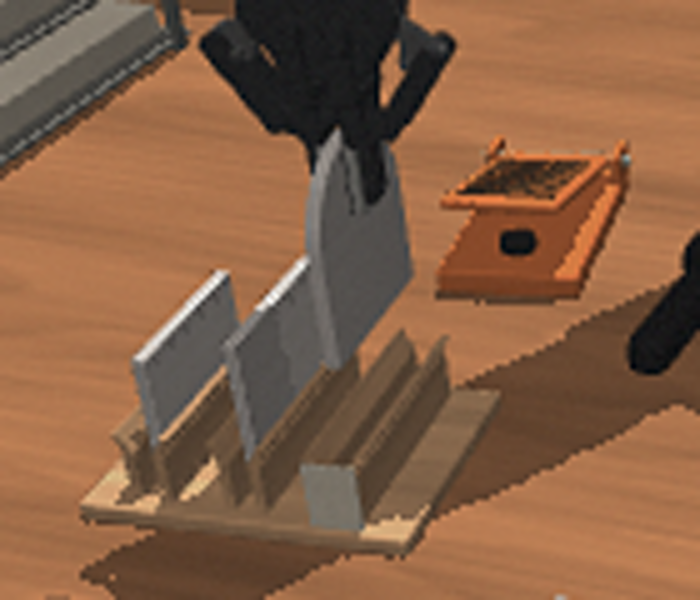

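```bash
python3 -m handwheel '[[[0,0,-0.01],[0,0,0]],[[0,0,-0.025],[0,0,0]],[[0,0,-0.04],[0,0,0]],[[0,0,-0.05],[0,0,0]],[[0,0,-0.055],[0,0,0]],[[0,0,-0.06],[0,0,0]],[[0,0,-0.06],[0,0,0]]]' && python3 -m handwheel '[[[0,0,-0.005],[0,0,0]],[[0,0,-0.01],[0,0,0]],[[0,0,-0.014],[0,0,0]],[[0,0,-0.014],[0,0,0]]]'
```

```text
time_s: 25.05
tcp_pos: [0.4956, -0.2692, 0.123]
ee_rot: [[0.993, 0.114, 0.001], [0.114, -0.993, -0.002], [0.001, 0.002, -1.0]]
ft_force: [0.9, -2.4, -4.3]
opening: 0.007
grasp_force: 58.4
time_s: 25.55
tcp_pos: [0.4956, -0.2692, 0.1086]
ee_rot: [[0.993, 0.114, 0.001], [0.114, -0.993, -0.002], [0.001, 0.002, -1.0]]
ft_force: [2.4, -6.8, -4.0]
opening: 0.0073
grasp_force: 58.5
```

```bash
python3 -m handwheel '[[[0,-0.0015,0],[0,0,0]],[[0,-0.003,0],[0,0,0]],[[0,-0.003,-0.004],[0,0,0]],[[0,-0.003,-0.008],[0,0,0]],[[0,-0.003,-0.012],[0,0,0]],[[0,-0.003,-0.015],[0,0,0]],[[0,-0.003,-0.0155],[0,0,0]],[[0,-0.003,-0.0155],[0,0,0]]]'
```

```text
time_s: 26.55
tcp_pos: [0.4947, -0.2708, 0.0935]
ee_rot: [[0.993, 0.115, -0.0], [0.115, -0.993, 0.0], [-0.0, -0.0, -1.0]]
ft_force: [-2.4, 0.5, 1.9]
opening: 0.0076
grasp_force: 59.6
```

```bash
python3 -m handwheel '[[[0,0,0],[0,0,0]],[[0,0,0],[0,0,0]],[[0,0,0],[0,0,0]],[[0,0,0],[0,0,0]]]' 0.035 && python3 -m handwheel '[[[0,0,0.015],[0,0,0]],[[0,0,0.04],[0,0,0]],[[0,0,0.07],[0,0,0]],[[0,0,0.1],[0,0,0]],[[0,0.04,0.13],[0,0,0]],[[-0.02,0.09,0.15],[0,0,0]],[[-0.04,0.14,0.15],[0,0,0]],[[-0.04,0.14,0.15],[0,0,0]]]' && python3 - <<'E'
from bench import r
from h import *
for n in('scene','top'):
    p=r.snapshot(n)
    for l in('arched_mid','rack_plate_a','pedal_toe'): print(n,l,[(np.round(d['at'],3).tolist(),round(d['conf'],2)) for d in r.pinpoint(l,p) if d['conf']>.4])
    if n=='scene': S=p
cv2.imwrite('pics/s6.png',cv2.resize(S['frame'][120:240,150:290],None,fx=5,fy=5,interpolation=cv2.INTER_CUBIC))
E
```

```text
time_s: 27.05
tcp_pos: [0.4951, -0.2712, 0.0933]
ee_rot: [[0.993, 0.115, 0.0], [0.115, -0.993, -0.0], [0.0, 0.0, -1.0]]
ft_force: [-1.0, -0.3, 0.6]
opening: 0.0349
grasp_force: 0.0
time_s: 28.05
tcp_pos: [0.4533, -0.1285, 0.2448]
ee_rot: [[0.993, 0.118, 0.001], [0.118, -0.993, 0.0], [0.001, -0.0, -1.0]]
ft_force: [0.0, -0.7, 0.1]
opening: 0.0347
grasp_force: 0.0
scene arched_mid [([0.652, 0.129, 0.051], 0.91), ([0.496, -0.27, 0.067], 0.8)]
scene rack_plate_a [([0.51, -0.38, 0.014], 0.68), ([0.502, -0.323, 0.017], 0.56)]
scene pedal_toe [([0.261, -0.308, 0.063], 0.87), ([0.26, 0.328, 0.095], 0.86), ([0.53, 0.042, 0.062], 0.75)]
top arched_mid [([0.648, 0.138, 0.059], 0.61)]
top rack_plate_a []
top pedal_toe [([0.267, 0.328, 0.088], 0.79), ([0.53, 0.041, 0.067], 0.61)]
```

View pics/s6.png

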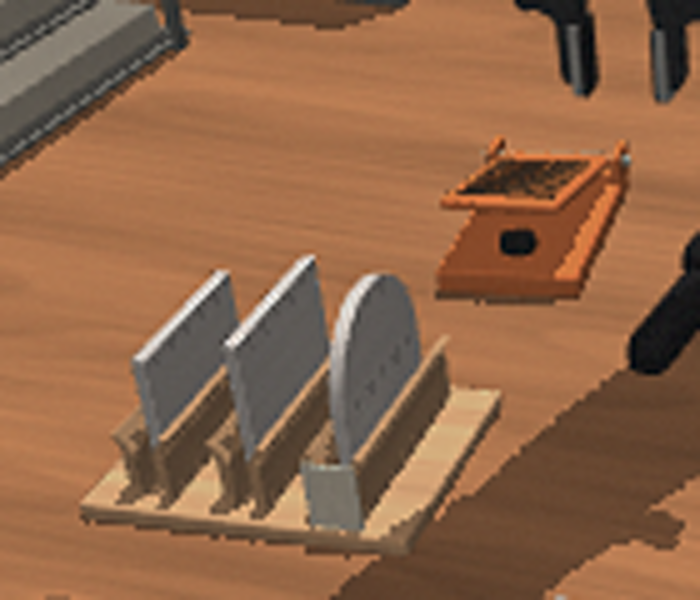

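The arched plate stands upright in the free slot, with its round top at about (380, 280). Its centre is at z = 0.067, so it is fully down. It sits between the slot's two ends, and the other plates have not moved.

```bash
python3 -c "
from bench import r;print(r.sign_off())"
```

```text
the job is handed in; nothing more can be done
None
```

The job is handed in: the arched plate stood in the photo holder, the pedal was held at its stop for about a second and sprang back, and the plate now stands released, round end up, in the rack's empty slot; sign-off returned no verdict.

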